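# Slide the firing tray onto the furnace pedestal

### The arm

A 7-joint arm with a two-finger parallel gripper is mounted at the origin on the work surface. World frame = base frame: x ahead of the robot, y to its left, z up, the work surface at z = 0. Lengths are in m, angles in rad, forces in N, time in s.
With the tool pointing down it reaches from about 0.425 to 0.95 m from the base axis. Payload 16.7 kg.
Tool frame: the origin (TCP) lies on the centre line of the jaws, within the pads' length; the fingertips stand env.finger_overhang ahead of it and the grasp point (between the pads) lies 5 mm behind it (env.finger_overhang is the distance from the TCP to the fingertips, in m); z points along the fingers, y is the direction in which the jaws open and shut (so a half turn about z gives the same grasp; the last joint's range is limited). The gripper opens to 94 mm and grips with 3 to 60 N. Pads are 16 mm wide; open, the fingers measure 119 mm over their backs; the gripper's body (75 mm by 177 mm) begins 78 mm behind the grasp point.
Start: joints at [-1.45, 0.426, 0.074, 1.606, -0.034, 1.111, -0.067], TCP at [0.181, 0.65, 0.219] pointing down, gripper open.
Joint ranges: [-2.85, 2.85], [-0.5, 2.14], [-1.23, 1.37], [0.21, 2.46], [-1.02, 4.16], [0.16, 2.05], [-2.73, 2.73]. Speed limits (rad/s): [1.89, 1.89, 2.39, 2.39, 3.01, 3.01, 3.01].

### API

Orientations are given as [roll, pitch, yaw] about the fixed x, y, z axes, in that order (R = Rz(yaw) Ry(pitch) Rx(roll)).
In Python, from cell import env, vision, order, finder gives the robot as it stands.
- The arm moves only by the tool drive_tool, never from a script. Its argument "rows" is one flat list of numbers, 6 for each row, row after row: the shift along the tool's x, y, z in units of 10 cm (1.0 is 10 cm), then the turn, a rotation vector about the tool's x, y, z in units of 180 degrees (1.0 is 180 degrees). A call has 1 to 5 rows; each row shifts and turns the commanded pose from where the row before left it, along the tool's axes as they then stand; what a row does not reach is not made up. A row lasts 1/12 s, in which the tool goes at most 41.7 mm and 7.16 degrees, less where a joint would pass 70% of its speed; a pose out of reach is approached as far as the arm can. A call with a number of a shift or a turn outside -1 to 1 is refused whole. A call with a gripper value outside its range is refused whole. "fingers" is the gripper's target within -1 to 1 (fully open at 1, half-way at 0, shut at -1), set as the call begins (left out, the last holds). The fingers move at their own pace and stop on an object; "force" is the grip in N (left out, the last holds). Time passes only in rows, so rows that do not move let the fingers close. It gives the time, the measured TCP pose, the force and the opening at its end, in the units of the state.
- env.observe(): the state, without advancing time (a new reading comes with each control period).
- vision.grab_frame(name): name is "side" or "top"; returns the picture (384x512x3 uint8, red, green, blue); there is no depth.
- vision.calibration(name): a dict with "intrinsics" (3x3 intrinsics, pixels), "k1" (the pictures are not rectified: a ray, as slopes to the right and down, at radius r is drawn at 1 + k1 r^2 times it, then the intrinsics apply), "world_from_camera" (4x4, takes a point from camera to world coordinates). Camera axes: x right, y down, z forward; pixel columns grow to the right and rows downward; lengths in m; the calibration is good to about 2 mm. A picture is of the moment at which its call begins. calibration takes no time and is no camera call.
- order.hand_in(): hands the job in, once; it reports no verdict.
Trained networks look in the newest picture that a camera, given by its name, has taken for a name from the list of things; names that differ only in an ending like _2 or _b are one class to them, and where a whole thing is asked for, a point or a joint stands for the part that bears it (a point fixed in the world has none). Each returns a list of dicts, best first, with "conf" (0 to 1); they miss things now and then, are a little off and sometimes report something else, mostly with a low value. They report only what shows in the picture. A call takes as long as a camera call. They do not tell look-alikes from the thing itself.
- finder.outline_of(query, camera): "mask" (384x512 bool, what is visible of it) and "location" ([column, row] in pixels, amid what is visible of it).
The state is a dict: "t": time; "joint_pos": joint angles; "joint_vel": joint speeds; "effort": joint torques, N m; "ee_pos": TCP position; "ee_rot": TCP orientation; "force": force on the tool from outside, world axes, zero at the start; "ft_torque": the same for the moment, N m; "grip_width": opening from 0.0 (shut) to 1.0 (fully open).
Only numpy, scipy, OpenCV 4.12 (cv2) and the standard library are available. Lean on these libraries where they do the work, as an engineer would, in place of code of your own. Each camera call takes 0.05 s, during which the arm holds its last target.

### The job

Load the porcelain furnace: push the loading platform fully in, up to the firing pedestal, then slide the tray with the two crowns across, without lifting it, until it sits centred on the narrow pedestal, and pull the platform fully back out so that the furnace can close. The crowns are fresh: do not touch them and do not let the tray tip. Leave everything else on the bench where it is.

Things in the scene. Friction and masses are not known exactly. Their poses are not given: they have to be found in the camera images.
- furnace: Fixed bench furnace. Origin on the bench under the pedestal's axis, z up. In its frame (mm): base x -140..140, y -300..100, deck 75 above the bench; head, tilted open, y -180..-450, 250 wide, 345 high; rail foot (90 wide, 50 high) and loading platform on the +y side, out to y 270. So +y points from the pedestal along the rails to the platform.
- pedestal_top (a point): Centre of the flat top of the firing pedestal, a plain pale cylinder 64 mm in diameter standing 40 mm up from the furnace deck; its top is 115 mm above the bench. Axes as the furnace's.
- platform (a joint): Travel of the loading platform, m: 0 = fully back, 0.075 = pushed fully in (furnace -y) against its stop, its straight edge 3 mm from the pedestal. A plain slide that stays where left; 2 to 3 N moves it. At 0 the gap to the pedestal is 78 mm, too wide for the tray to cross.
- platform_centre (a point): Centre of the platform's upper face: flat aluminium plate 120 x 120 mm, 10 mm thick, no lips, face 113.5 mm above the bench (1.5 mm below the pedestal top). Axes as the furnace's. On the furnace's y axis, 170 mm from the pedestal axis at joint 0, 95 mm at joint 0.075.
- handle_top (a point): Centre of the top of the platform's upright handle post: dark steel pin, 16 mm diameter, 95 mm in furnace +x from the platform's centre, on a bracket 22 mm wide (furnace y) joining it to the plate. Its top is 43 mm above the platform's face, the bracket's top 2 mm below that face: 45 mm of pin to grip from above.
- tray: Firing tray carrying the crowns: pale perforated ceramic disc, 92 mm diameter, 12 mm thick, lower edge bevelled (flat underside 78 mm diameter) so that it rides up the 1.5 mm step; 0.15 to 0.3 kg. Origin at the centre of the underside, z up. Starts on the loading platform at any yaw.
- crowns: The two freshly layered crowns on thin steel pins, fixed to the tray's top; all within 18 mm of the tray's axis, up to 34 mm above its underside. Origin and axes as the tray's. Not to be touched.
- dropper_small: small dropper bottle, 32 mm diameter, 85 mm high, standing on the bench beside the loading rails. Leave alone. Origin at the centre of its underside.
- dropper_large: larger dropper bottle, 40 mm diameter, 120 mm high, on the bench. Leave alone. Origin at the centre of its underside.
- jar: white screw jar, 56 mm diameter, 62 mm high, on the bench on the handle's side of the rails. Leave alone. Origin at the centre of its underside.
- spare_tray: empty firing tray of the same size, without crowns, lying on the bench; not needed. Leave alone. Origin at the centre of its underside.
- bowl: small grey bowl, 90 mm diameter, 34 mm high. Leave alone. Origin at the centre of its underside.
- shade_guide: grey shade guide bar, 75 x 170 x 16 mm, with tooth samples along one edge. Leave alone. Origin at the centre of its underside.
- tweezers: steel tweezers 136 mm long, lying on the furnace's deck beside the pedestal. Leave alone. Origin at the centre of its underside.
Things that resemble listed ones, but are neither listed nor needed, are in the scene too. What is shaped like the tray but green, purple or red is not meant.

How it is judged:
By the outcome, as a careful person would: the job done as asked, in the order asked, and still so for the second after the job is handed in, with the robot touching nothing.
It also fails if it takes over 69 s, if anything falls off the work surface, if the arm or the gripper's body presses on something with over 40 N, if the wrist force passes 120 N, or if a joint passes its speed limit or range.

## Working session

There is one attempt and no reset: what is moved stays moved. The work goes in short steps, Python scripts to look and compute and a tool call to move; the robot and the scene stay as the last step left them, time stands still between calls to the robot, and variables do not carry over. Pictures are saved under pics/ and viewed, and the job is handed in when it is done.

Besides the shell and the picture viewer there is one more tool, called after "Emit:" as a command line: name --argument value ..., lists and objects as JSON in quotes. drive_tool: Moves the arm, as the interface text tells. Shifts and turns lie within -1 to 1; 1 stands for 10 cm of shift or 180 degrees of turn. Its arguments: {"type":"object","properties":{"rows":{"type":"array","items":{"type":"number"}},"fingers":{"type":"number"},"force":{"type":"number"}},"required":["rows"]}

```bash
ls; mkdir -p pics; python3 - <<'E'
from cell import env, vision, order, finder
import cv2, numpy as np
print(env.observe(), env.finger_overhang)
for n in ("side","top"):
    im=vision.grab_frame(n); cv2.imwrite(f"pics/{n}0.png",im[:,:,::-1])
    c=vision.calibration(n); print(n,c)
E
```

```text
pics
{'t': 0.0, 'joint_pos': array([-1.44951534,  0.42674141,  0.07385269,  1.60659692, -0.03411409,
        1.11077899, -0.06706711]), 'joint_vel': array([-1.00281942e-03, -3.13827093e-04,  3.70420846e-04,  3.02272143e-04,
        1.15268269e-03, -1.25518265e-05, -9.45528306e-04]), 'effort': array([ 5.39520188e-04, -9.35829949e+01,  3.66727665e+00, -4.54179668e+01,
       -4.87017247e-02,  2.00836320e-02,  1.17214408e-04]), 'ee_pos': array([0.18046681, 0.65000174, 0.21877382]), 'ee_rot': array([-3.14033020e+00,  8.24876711e-05,  2.87080536e+00]), 'force': array([ 0.8234321 ,  0.14293008, -0.26464773]), 'ft_torque': array([ 0.00404323,  0.01723799, -0.0181078 ]), 'grip_width': 0.9970161205896929} 0.014
side {'intrinsics': array([[375.5910901 ,   0.        , 250.5231195 ],
       [  0.        , 375.5910901 , 195.78870859],
       [  0.        ,   0.        ,   1.        ]]), 'k1': -0.005870866169027372, 'world_from_camera': array([[ 0.98323219, -0.09811037,  0.15371667,  0.41569742],
       [-0.18203206, -0.57842302,  0.79516737, -0.67042607],
       [ 0.0108991 , -0.80981551, -0.58658336,  0.73660828],
       [ 0.        ,  0.        ,  0.        ,  1.        ]])}
top {'intrinsics': array([[464.50954087,   0.        , 252.00574986],
       [  0.        , 464.50954087, 194.98141213],
       [  0.        ,   0.        ,   1.        ]]), 'k1': 0.02999610911314715, 'world_from_camera': array([[ 4.57958014e-04, -9.89659559e-01,  1.43435516e-01,
         4.06618043e-01],
       [-9.99921311e-01,  1.34498324e-03,  1.24724862e-02,
         1.72145934e-01],
       [-1.25364336e-02, -1.43429941e-01, -9.89581068e-01,
         1.50567618e+00],
       [ 0.00000000e+00,  0.00000000e+00,  0.00000000e+00,
         1.00000000e+00]])}
```

View pics/side0.png

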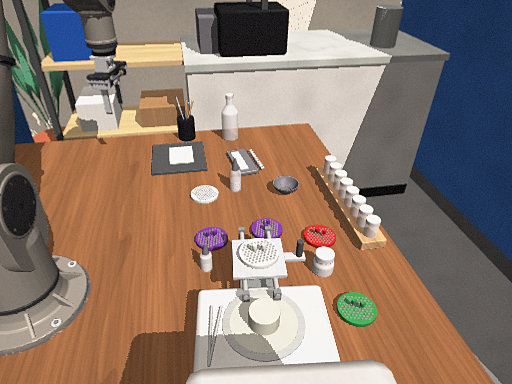

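View pics/top0.png

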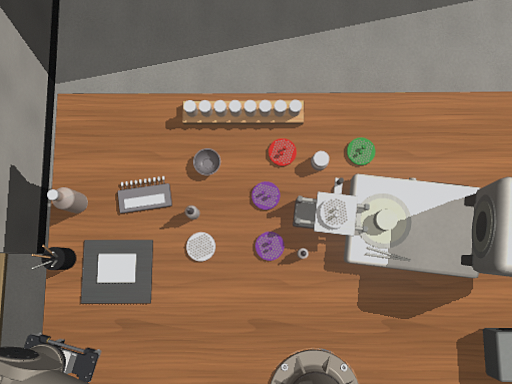

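The side view shows the furnace at the bottom, with the pedestal at about (265,318), the tray on the platform at (260,252) and the handle at (300,247). In the top view the platform and tray are at about (335,212), the handle at (338,185) and the pedestal at (385,218). Next I'll measure them.

```bash
cat > h.py <<'E'
from cell import env, vision, order, finder
import cv2, numpy as np
def ray(n,uv):
    c=vision.calibration(n);K=c["intrinsics"];T=c["world_from_camera"]
    d=np.array([(uv[0]-K[0,2])/K[0,0],(uv[1]-K[1,2])/K[1,1]]);x=d.copy()
    for _ in range(20): x=d/(1+c["k1"]*(x@x))
    return T[:3,3],T[:3,:3]@np.array([x[0],x[1],1])
def onz(n,uv,z):
    o,d=ray(n,uv);return o+d*(z-o[2])/d[2]
def proj(n,p):
    c=vision.calibration(n);K=c["intrinsics"];T=c["world_from_camera"]
    q=T[:3,:3].T@(np.array(p)-T[:3,3]);x=q[:2]/q[2];x=x*(1+c["k1"]*(x@x))
    return np.array([K[0,0]*x[0]+K[0,2],K[1,1]*x[1]+K[1,2]])
def maskpoly(n,m,z):
    cs,_=cv2.findContours(m.astype(np.uint8),cv2.RETR_EXTERNAL,cv2.CHAIN_APPROX_NONE)
    c=max(cs,key=cv2.contourArea)[:,0,:].astype(float)
    return np.array([onz(n,p,z)[:2] for p in c])
E
python3 - <<'E'
from h import *
for n in ("top","side"):
    vision.grab_frame(n)
    im=vision.grab_frame(n)[:,:,::-1].copy()
    for q,z in (("tray",.1255),("handle_top",.1565),("platform",.1135),("pedestal_top",.115),("furnace",0),("jar",.062),("dropper_small",.085),("tweezers",.078),("crowns",.14)):
        for r in finder.outline_of(q,n)[:3]:
            m=r["mask"];print(n,q,round(r["conf"],2),np.round(r["location"],1),m.sum(),np.round(onz(n,r["location"],z),4))
            if m.sum()>3:
                P=maskpoly(n,m,z);print("    minrect",np.round(np.array(cv2.minAreaRect(P.astype(np.float32))[0]),4),np.round(cv2.minAreaRect(P.astype(np.float32))[1:][0],4),cv2.minAreaRect(P.astype(np.float32))[2], "enc",np.round(cv2.minEnclosingCircle(P.astype(np.float32))[1],4))
print(env.observe()["t"])
E
python3 - <<'E'
import cv2
t=cv2.imread('pics/top0.png')[150:290,280:470];cv2.imwrite('pics/topc.png',cv2.resize(t,None,fx=4,fy=4,interpolation=cv2.INTER_CUBIC))
t=cv2.imread('pics/side0.png')[220:384,180:380];cv2.imwrite('pics/sidec.png',cv2.resize(t,None,fx=3.6,fy=3.6,interpolation=cv2.INTER_CUBIC))
E
```

```text
top tray 0.68 [269.7 245.1] 688 [0.457  0.1372 0.1255]
    minrect [0.456  0.1363] [0.0827 0.0852] 89.98832702636719 enc 0.0447
top tray 0.65 [263.6 196.9] 628 [0.6008 0.1548 0.1255]
    minrect [0.6082 0.1475] [0.0841 0.0819] 89.89688110351562 enc 0.0434
top tray 0.63 [334.8 209.5] 782 [ 0.5626 -0.0572  0.1255]
    minrect [ 0.5539 -0.0576] [0.0893 0.0927] 89.92774963378906 enc 0.0479
top handle_top 0.82 [346.8 203.4] 996 [ 0.577  -0.0873  0.1565]
    minrect [ 0.5727 -0.0569] [0.1171 0.1682] 83.49800109863281 enc 0.0923
top platform 0.87 [349.3 206.9] 956 [ 0.5718 -0.1028  0.1135]
    minrect [ 0.5779 -0.0643] [0.1203 0.1732] 83.24443817138672 enc 0.0953
top platform 0.62 [190.9 210.8] 163 [0.5604 0.374  0.1135]
    minrect [0.5584 0.3752] [0.0476 0.0339] 45.47026824951172 enc 0.0242
top pedestal_top 0.75 [423.7 223.6] 16145 [ 0.5215 -0.3208  0.115 ]
    minrect [ 0.5199 -0.2591] [0.6461 0.2992] 88.60070037841797 enc 0.3365
top pedestal_top 0.3 [321.9 164.9] 288 [ 0.7005 -0.0232  0.115 ]
    minrect [ 0.7174 -0.0162] [0.0518 0.0595] 89.01592254638672 enc 0.0313
top furnace 0.59 [42
[... 1993 characters left out ...]
1247634887695 enc 0.051
side tweezers 0.72 [211.4 339. ] 258 [ 0.4258 -0.2346  0.078 ]
    minrect [ 0.4272 -0.2376] [0.0978 0.017 ] 81.97327423095703 enc 0.049
side tweezers 0.52 [288.5 184.4] 375 [0.7164 0.2622 0.078 ]
    minrect [0.7078 0.262 ] [0.0997 0.0798] 80.48213958740234 enc 0.0525
side crowns 0.53 [362.9 302.9] 65 [ 0.7235 -0.2489  0.14  ]
    minrect [ 0.7213 -0.2518] [0.0186 0.0095] 65.65061950683594 enc 0.0099
side crowns 0.37 [263.2 249.6] 47 [ 0.5625 -0.0705  0.14  ]
    minrect [ 0.5645 -0.0589] [0.0198 0.0092] 77.7249984741211 enc 0.01
side crowns 0.33 [209.4 334.6] 340 [ 0.4222 -0.2662  0.14  ]
    minrect [ 0.4293 -0.266 ] [0.1182 0.0135] 71.63310241699219 enc 0.0592
1.2
```

View pics/topc.png

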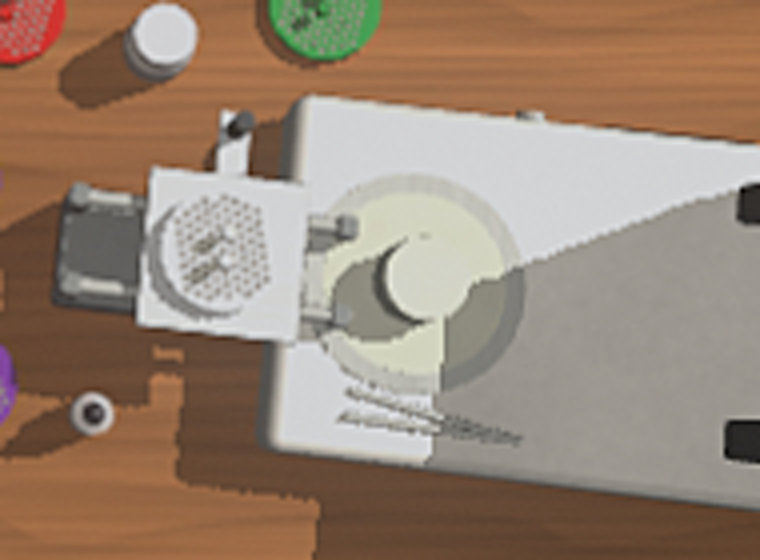

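View pics/sidec.png

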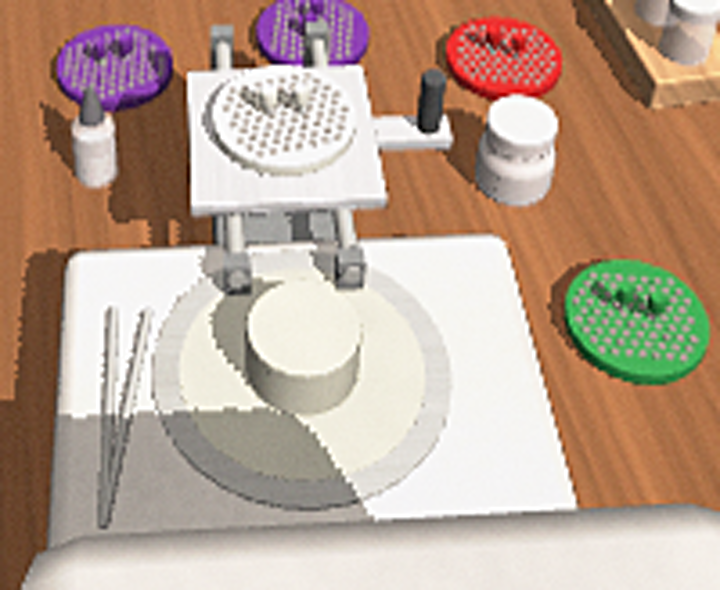

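```bash
python3 - <<'E'
from h import *
T=lambda x,y:np.array([(x+.5)/4-.5+280,(y+.5)/4-.5+150])
S=lambda x,y:np.array([(x+.5)/3.6-.5+180,(y+.5)/3.6-.5+220])
for n,pts in (("top",[T(*p) for p in((152,167),(308,184),(298,342),(137,325))]),("side",[S(*p) for p in((187,73),(367,67),(387,203),(193,210))])):
    W=np.array([onz(n,p,.1135)[:2] for p in pts]);print(n,np.round(W,4).tolist(),"c",W.mean(0),[round(np.linalg.norm(W[i]-W[i-1]),4) for i in range(4)],[round(np.degrees(np.arctan2(*(W[i]-W[i-1])[::-1])),1) for i in range(4)])
print("ped",onz("top",T(427,279),.115),onz("side",S(305,330),.115))
print("handle",onz("top",T(241,122),.1565),onz("side",S(434,75),.1565))
print("tray",onz("top",T(216,248),.1255),onz("side",S(286,114),.1255))
print("pinbase",onz("side",S(429,130),.1115))
E
```

```text
top [[0.6192, -0.0088], [0.606, -0.1257], [0.4872, -0.1145], [0.4998, 0.0048]] c [ 0.55303996 -0.06107354] [np.float64(0.1201), np.float64(0.1177), np.float64(0.1194), np.float64(0.1199)] [np.float64(-6.5), np.float64(-96.4), np.float64(174.6), np.float64(84.0)]
side [[0.5003, 0.0021], [0.6217, -0.0128], [0.6035, -0.1334], [0.4866, -0.1186]] c [ 0.55303531 -0.06567624] [np.float64(0.1214), np.float64(0.1224), np.float64(0.1219), np.float64(0.1178)] [np.float64(83.6), np.float64(-7.0), np.float64(-98.6), np.float64(172.8)]
ped [ 0.53409367 -0.21135431  0.115     ] [ 0.53458189 -0.21618872  0.115     ]
handle [ 0.64593524 -0.06904819  0.1565    ] [ 0.64731227 -0.07264616  0.1565    ]
tray [ 0.55626288 -0.05352864  0.1255    ] [ 0.55558867 -0.05978695  0.1255    ]
pinbase [ 0.64708574 -0.07602732  0.1115    ]
```

Emit:
drive_tool --rows '[-0.22,-0.2,-0.08,0,0,0,-0.22,-0.2,-0.08,0,0,0,-0.22,-0.2,-0.08,0,0,0,-0.22,-0.2,-0.08,0,0,-0.024,-0.22,-0.2,0,0,0,-0.024]'

```text
t: 1.62
ee_pos: [0.2622, 0.5252, 0.2531]
ee_rot: [3.14, 0.0, 3.025]
force: [0.3, 0.7, -0.0]
grip_width: 1.002
```

```bash
cat >> h.py <<'E'
from scipy.spatial.transform import Rotation as Ro
def plan(tgt,yawdeg=None,rpy=True):
    s=env.observe();R=Ro.from_euler('xyz',s["ee_rot"])
    d=R.inv().apply(np.array(tgt)-s["ee_pos"])
    yaw=np.degrees(s["ee_rot"][2]) if yawdeg is None else yawdeg
    Rt=Ro.from_euler('xyz',[180,0,yaw],degrees=True)
    rv=(R.inv()*Rt).as_rotvec()
    print("t",round(s["t"],2),"pos",np.round(s["ee_pos"],4),"rpy",np.round(np.degrees(s["ee_rot"]),2),"F",np.round(s["force"],1),"w",round(s["grip_width"],3))
    print("shift/10cm",np.round(d/.1,3),"turn/180",np.round(rv/np.pi,4))
# furnace frame estimate
FY=np.array([np.sin(np.radians(7)),np.cos(np.radians(7))]);FX=np.array([FY[1],-FY[0]])
E
python3 - <<'E'
from h import *
print(np.round(env.observe()["joint_pos"],2))
plan([.6465,-.0725,.26],173)
E
```

```text
[-1.29  0.25  0.09  1.78 -0.03  1.11  0.26]
t 1.62 pos [0.2622 0.5252 0.2531] rpy [1.7989e+02 2.0000e-02 1.7332e+02] F [ 0.3  0.7 -0. ] w 1.002
shift/10cm [-4.512 -5.489 -0.079] turn/180 [0.0006 0.0001 0.0018]
```

Emit:
drive_tool --rows '[-0.22,-0.27,0,0,0,0,-0.22,-0.27,0,0,0,0,-0.22,-0.27,0,0,0,0,-0.22,-0.27,0,0,0,0,-0.22,-0.27,0,0,0,0]'

```text
t: 2.03
ee_pos: [0.3554, 0.3771, 0.2517]
ee_rot: [3.141, 0.0, 3.021]
force: [1.0, 0.7, 0.1]
grip_width: 0.998
```

Emit:
drive_tool --rows '[-0.22,-0.27,0,0,0,0,-0.22,-0.27,0,0,0,0,-0.22,-0.27,0,0,0,0,-0.22,-0.27,0,0,0,0,-0.22,-0.27,0,0,0,0]'

```text
t: 2.45
ee_pos: [0.4484, 0.2299, 0.2518]
ee_rot: [3.141, 0.0, 3.022]
force: [1.0, 0.1, 0.4]
grip_width: 0.997
```

Emit:
drive_tool --rows '[-0.22,-0.27,0,0,0,0,-0.22,-0.27,0,0,0,0,-0.22,-0.27,0,0,0,0,-0.22,-0.27,0,0,0,0,-0.22,-0.27,0,0,0,0]'

```text
t: 2.87
ee_pos: [0.5415, 0.0827, 0.2518]
ee_rot: [3.141, 0.0, 3.022]
force: [0.3, 1.1, 0.2]
grip_width: 1.001
```

```bash
python3 - <<'E'
from h import *
print(np.round(env.observe()["joint_pos"],2))
plan([.6465,-.0725,.26],173)
E
```

```text
[-0.66  0.2   0.45  1.88 -0.1   1.09  1.28]
t 2.87 pos [0.5415 0.0827 0.2518] rpy [1.7998e+02 3.0000e-02 1.7313e+02] F [0.3 1.1 0.2] w 1.001
shift/10cm [-1.229 -1.415 -0.082] turn/180 [0.0001 0.0001 0.0007]
```

Emit:
drive_tool --rows '[-0.3,-0.33,0,0,0,0,-0.3,-0.33,0,0,0,0,-0.3,-0.33,0,0,0,0,-0.2,-0.25,0,0,0,0,0,0,0,0,0,0]'

```text
t: 3.28
ee_pos: [0.6319, -0.0516, 0.2514]
ee_rot: [-3.139, 0.001, 3.015]
force: [-0.8, -0.1, -0.6]
grip_width: 0.999
```

Emit:
drive_tool --rows '[0,0,0,0,0,0,0,0,0,0,0,0]'

```text
t: 3.45
ee_pos: [0.6298, -0.0445, 0.2512]
ee_rot: [3.141, -0.001, 3.022]
force: [0.3, 0.0, 0.2]
grip_width: 0.998
```

```bash
python3 - <<'E'
from h import *
plan([.6465,-.0725,.145],173)
ims=[]
for n in ("top","side"):
    im=vision.grab_frame(n)[:,:,::-1]
    p=proj(n,env.observe()["ee_pos"]);print(n,p)
    u,v=int(p[0]),int(p[1]);u0=max(0,u-60);v0=max(0,v-60);
    ims.append(cv2.resize(im[v0:v0+120,u0:u0+120],(380,380),interpolation=cv2.INTER_CUBIC));print(u0,v0)
cv2.imwrite("pics/a1.png",np.hstack(ims))
E
```

```text
t 3.45 pos [ 0.6298 -0.0445  0.2512] rpy [ 1.7999e+02 -3.0000e-02  1.7312e+02] F [0.3 0.  0.2] w 0.998
shift/10cm [-0.2   -0.258  1.062] turn/180 [ 0.     -0.0002  0.0007]
top [336.83025268 179.90451026]
276 119
side [292.41752898 200.03135878]
232 140
```

View pics/a1.png

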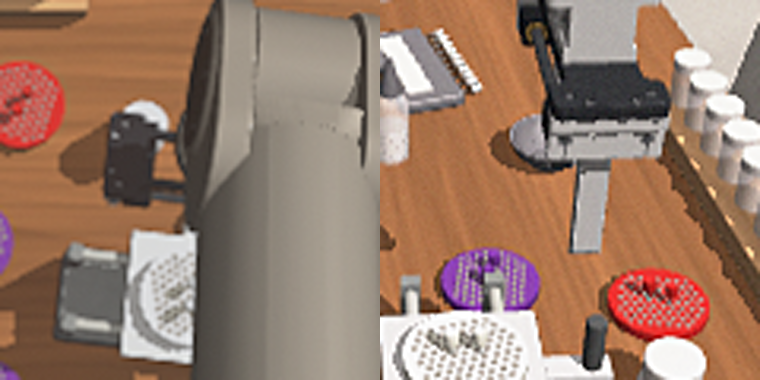

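```bash
python3 - <<'E'
from h import *
e=env.observe()["ee_pos"]
for off in(.047,.0595):
    for w in(-.008,.008):
        p=np.r_[e[:2]-FY*off+FX*w,e[2]-.014]
        q=proj("side",p);print(off,w,np.round(q,1),"crop",np.round(((q-[232,140])+.5)*380/120+380*np.array([1,0])-.5,0))
print(np.round([proj("side",[.6465,-.0725,.1565]),proj("side",[.6473,-.0726,.1565])],1))
E
```

```text
0.047 -0.008 [291.5 218.9] crop [570. 251.]
0.047 0.008 [299.1 218.6] crop [594. 250.]
0.0595 -0.008 [292.4 222.7] crop [572. 263.]
0.0595 0.008 [300.1 222.5] crop [597. 262.]
[[299.8 240.5]
 [300.2 240.5]]
```

Emit:
drive_tool --rows '[-0.1,-0.13,0.25,0,0,0,-0.1,-0.13,0.25,0,0,0,0,0,0.25,0,0,0,0,0,0.25,0,0,0,0,0,0.19,0,0,0]'

```text
t: 3.97
ee_pos: [0.646, -0.0717, 0.1308]
ee_rot: [3.141, -0.001, 3.023]
force: [0.9, 0.8, 0.1]
grip_width: 1.001
```

Emit:
drive_tool --rows '[0,0,0,0,0,0,0,0,0,0,0,0]' --fingers -0.3 --force 20

```text
t: 4.13
ee_pos: [0.6464, -0.072, 0.1325]
ee_rot: [3.142, -0.001, 3.023]
force: [-0.2, -0.5, 1.0]
grip_width: 0.891
```

```bash
python3 - <<'E'
from h import *
plan([.6465,-.0725,.132],173)
im=vision.grab_frame("side")[:,:,::-1]
cv2.imwrite("pics/a2.png",cv2.resize(im[180:330,210:370],None,fx=4,fy=4,interpolation=cv2.INTER_CUBIC))
E
```

```text
t 4.13 pos [ 0.6464 -0.072   0.1325] rpy [ 1.800e+02 -7.000e-02  1.732e+02] F [-0.2 -0.5  1. ] w 0.891
shift/10cm [-0.002 -0.005  0.005] turn/180 [ 0.     -0.0004  0.0011]
```

View pics/a2.png

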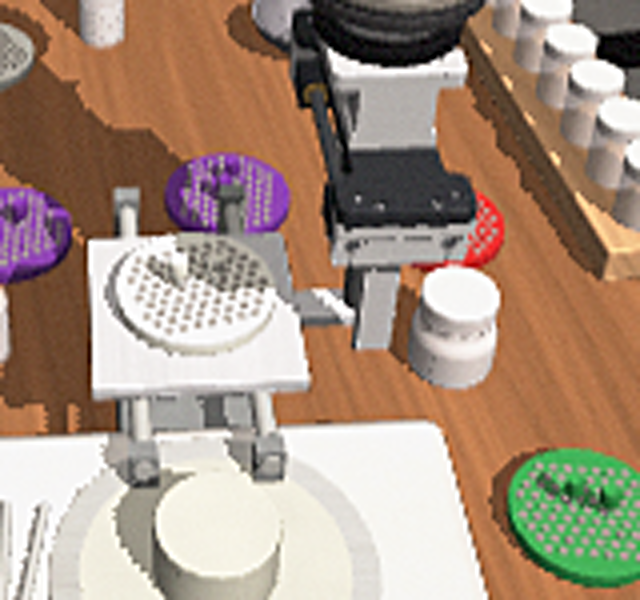

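The hand has come down around the handle post: the near finger is in front of the pin, and the tray is clear. Now I'll close on the pin.

Emit:
drive_tool --rows '[0,0,0,0,0,0,0,0,0,0,0,0,0,0,0,0,0,0,0,0,0,0,0,0,0,0,0,0,0,0]' --fingers -1 --force 20

```text
t: 4.6
ee_pos: [0.6469, -0.0731, 0.1329]
ee_rot: [3.141, 0.001, 3.022]
force: [-0.4, 0.2, -0.0]
grip_width: 0.498
```

Emit:
drive_tool --rows '[0,0,0,0,0,0,0,0,0,0,0,0,0,0,0,0,0,0,0,0,0,0,0,0,0,0,0,0,0,0]'

```text
t: 5.02
ee_pos: [0.6467, -0.0731, 0.1324]
ee_rot: [-3.141, -0.0, 3.022]
force: [0.2, -0.3, -0.1]
grip_width: 0.164
```

Emit:
drive_tool --rows '[0,0,0,0,0,0,0,0,0,0,0,0,0,0,0,0,0,0,0,0,0,0,0,0,0,0,0,0,0,0]'

```text
t: 5.43
ee_pos: [0.6468, -0.0732, 0.1325]
ee_rot: [-3.141, -0.0, 3.021]
force: [-0.2, -0.2, -1.1]
grip_width: 0.161
```

```bash
python3 - <<'E'
from h import *
plan([.6465,-.0725,.132],173)
E
```

```text
t 5.43 pos [ 0.6468 -0.0732  0.1325] rpy [-179.99   -0.    173.11] F [-0.2 -0.2 -1.1] w 0.161
shift/10cm [0.003 0.007 0.005] turn/180 [-0.     -0.      0.0006]
```

Emit:
drive_tool --rows '[0,-0.01,0,0,0,0,0,-0.02,0,0,0,0,0,-0.03,0,0,0,0,0,-0.04,0,0,0,0,0,-0.05,0,0,0,0]'

```text
t: 5.85
ee_pos: [0.6449, -0.0881, 0.1324]
ee_rot: [3.141, -0.0, 3.022]
force: [0.9, 3.0, -1.2]
grip_width: 0.167
```

Emit:
drive_tool --rows '[0,-0.05,0,0,0,0,0,-0.05,0,0,0,0,0,-0.05,0,0,0,0,0,-0.05,0,0,0,0,0,-0.05,0,0,0,0]'

```text
t: 6.27
ee_pos: [0.6419, -0.1134, 0.1325]
ee_rot: [-3.142, 0.0, 3.021]
force: [0.8, 2.9, -2.2]
grip_width: 0.168
```

```bash
python3 - <<'E'
from h import *
plan([.6465,-.0725,.132],173)
im=vision.grab_frame("side")[:,:,::-1]
cv2.imwrite("pics/a3.png",cv2.resize(im[180:330,210:370],None,fx=4,fy=4,interpolation=cv2.INTER_CUBIC))
E
```

```text
t 6.27 pos [ 0.6419 -0.1134  0.1325] rpy [-180.      0.    173.11] F [ 0.8  2.9 -2.2] w 0.168
shift/10cm [0.004 0.412 0.005] turn/180 [-0.      0.      0.0006]
```

View pics/a3.png

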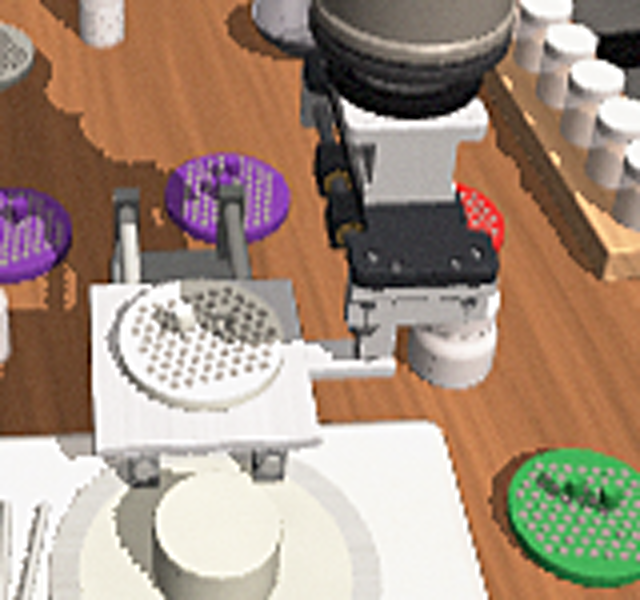

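The platform and tray are moving in together.

Emit:
drive_tool --rows '[0,-0.03,0,0,0,0,0,-0.03,0,0,0,0,0,-0.03,0,0,0,0,0,-0.02,0,0,0,0,0,-0.02,0,0,0,0]'

```text
t: 6.73
ee_pos: [0.6404, -0.1258, 0.1324]
ee_rot: [-3.142, -0.0, 3.022]
force: [0.8, 1.5, -2.4]
grip_width: 0.162
```

Emit:
drive_tool --rows '[0,-0.01,0,0,0,0,0,-0.01,0,0,0,0,0,-0.01,0,0,0,0,0,-0.01,0,0,0,0]'

```text
t: 7.07
ee_pos: [0.64, -0.1296, 0.1324]
ee_rot: [3.142, -0.0, 3.022]
force: [1.1, 2.1, -2.3]
grip_width: 0.168
```

Emit:
drive_tool --rows '[0,-0.01,0,0,0,0,0,-0.01,0,0,0,0]'

```text
t: 7.23
ee_pos: [0.6399, -0.1303, 0.1325]
ee_rot: [3.14, -0.0, 3.022]
force: [0.0, 12.4, -0.3]
grip_width: 0.167
```

Emit:
drive_tool --rows '[0,0.01,0,0,0,0,0,0,0,0,0,0,0,0,0,0,0,0,0,0,0,0,0,0,0,0,0,0,0,0]' --fingers 0.06

```text
t: 7.65
ee_pos: [0.6398, -0.131, 0.1325]
ee_rot: [-3.141, 0.0, 3.021]
force: [-0.3, -0.1, 0.1]
grip_width: 0.484
```

Emit:
drive_tool --rows '[0,0,-0.15,0,0,0,0,0,-0.25,0,0,0,0,0,-0.3,0,0,0,0,0,-0.15,0,0,0,0,0,0,0,0,0.03]'

```text
t: 8.07
ee_pos: [0.6413, -0.1316, 0.2215]
ee_rot: [3.141, 0.005, 2.929]
force: [-0.2, -0.1, 0.7]
grip_width: 0.531
```

```bash
python3 - <<'E'
from h import *
P=np.array([.5342,-.2132]);th=np.radians(6.9)
FY=np.array([np.sin(th),np.cos(th)])
plan([*(P+.164*FY),.205],83.1)
im=vision.grab_frame("side")[:,:,::-1]
cv2.imwrite("pics/a4.png",cv2.resize(im[180:330,210:370],None,fx=4,fy=4,interpolation=cv2.INTER_CUBIC))
E
```

```text
t 8.07 pos [ 0.6413 -0.1316  0.2215] rpy [179.95   0.3  167.8 ] F [-0.2 -0.1  0.7] w 0.531
shift/10cm [1.027 0.608 0.16 ] turn/180 [0.0014 0.0011 0.4705]
```

View pics/a4.png

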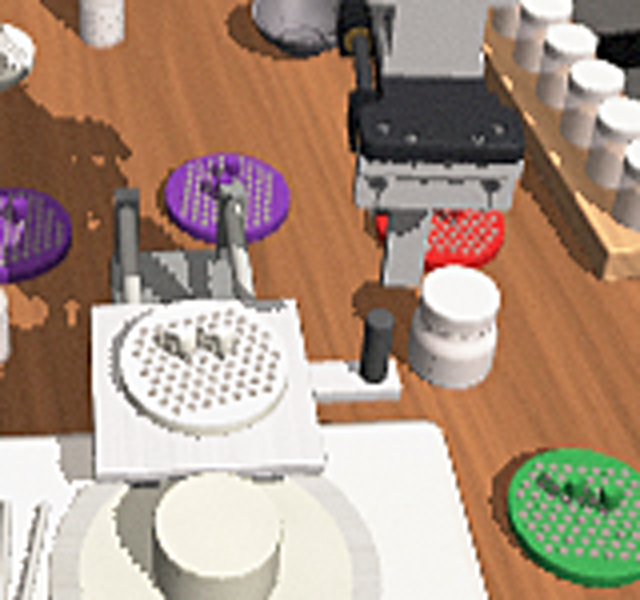

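Emit:
drive_tool --rows '[0.2,0.12,0,0,0,0,0.26,0.15,0,0,0,0,0.26,0.15,0,0,0,0,0.2,0.12,0,0,0,0,0.1,0.06,0,0,0,0]'

```text
t: 8.53
ee_pos: [0.5509, -0.0485, 0.217]
ee_rot: [3.141, -0.001, 2.93]
force: [0.9, -0.0, -0.4]
grip_width: 0.532
```

Emit:
drive_tool --rows '[0,0,0,0,0,0.038,0,0,0,0,0,0.038,0,0,0,0,0,0.038,0,0,0,0,0,0.038,0,0,0,0,0,0.038]'

```text
t: 8.95
ee_pos: [0.5531, -0.0508, 0.2173]
ee_rot: [-3.141, 0.0, 2.325]
force: [-0.3, 0.2, 0.6]
grip_width: 0.533
```

Emit:
drive_tool --rows '[0,0,0,0,0,0.038,0,0,0,0,0,0.038,0,0,0,0,0,0.038,0,0,0,0,0,0.038,0,0,0,0,0,0.038]'

```text
t: 9.37
ee_pos: [0.5532, -0.0508, 0.2173]
ee_rot: [-3.141, 0.001, 1.728]
force: [-0.5, -0.4, -0.1]
grip_width: 0.533
```

Emit:
drive_tool --rows '[0,0,0,0,0,0.038,0,0,0,0,0,0.038,0,0,0,0,0,0,0,0,0,0,0,0]'

```text
t: 9.7
ee_pos: [0.5531, -0.0505, 0.2173]
ee_rot: [-3.141, 0.001, 1.499]
force: [0.3, -0.4, 0.1]
grip_width: 0.528
```

```bash
cat >> h.py <<'E'
P=np.array([.5342,-.2132]);th=np.radians(6.9)
FY=np.array([np.sin(th),np.cos(th)]);FX=np.array([FY[1],-FY[0]])
def fu(w): d=np.array(w)[:2]-P; return np.round(1000*np.array([d@FX,d@FY]),1)
def wf(x,y,z): return [*(P+x*FX+y*FY),z]
E
python3 - <<'E'
from h import *
print(np.round(env.observe()["joint_pos"],2))
plan(wf(0,.164,.205),83.1); print(fu(env.observe()["ee_pos"]))
for n in ("side","top"):
    im=vision.grab_frame(n)[:,:,::-1]
    o=(180,210) if n=="side" else (150,290)
    cv2.imwrite(f"pics/a5{n}.png",cv2.resize(im[o[0]:o[0]+150,o[1]:o[1]+160],None,fx=4,fy=4,interpolation=cv2.INTER_CUBIC))
print("tray",fu(onz("side",[(202.5)/4-.5+210,(363.5)/4-.5+180],.1255)))
E
```

```text
[-0.69  0.3   0.82  1.91 -0.25  1.03  0.16]
t 9.7 pos [ 0.5531 -0.0505  0.2173] rpy [-1.7999e+02  5.0000e-02  8.5900e+01] F [ 0.3 -0.4  0.1] w 0.528
shift/10cm [0.002 0.008 0.123] turn/180 [-0.0001  0.0003  0.0155]
[ -0.8 163.8]
tray [ 0.3 96.1]
```

View pics/a5side.png

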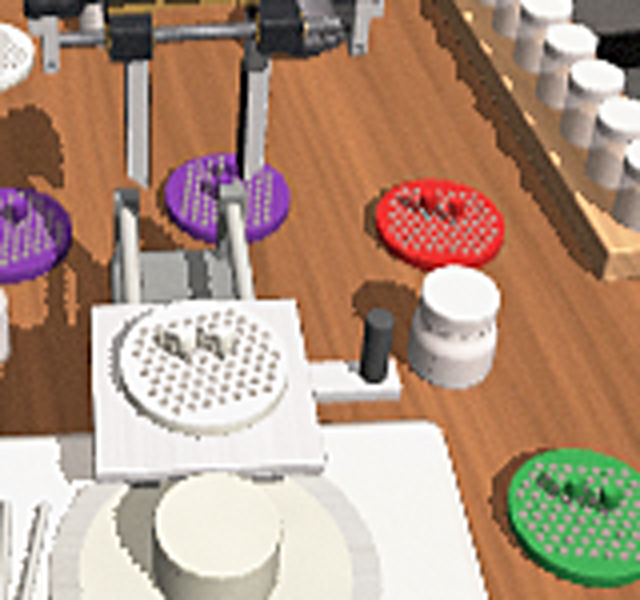

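View pics/a5top.png

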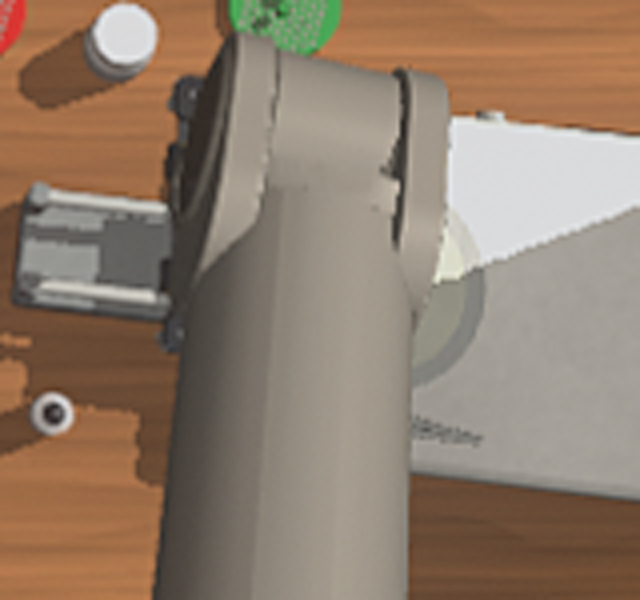

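Emit:
drive_tool --rows '[0,0.01,0.15,0,0,0.016,0,0,0.25,0,0,0,0,0,0.25,0,0,0,0,0,0.15,0,0,0,0,0,0.06,0,0,0]'

```text
t: 10.22
ee_pos: [0.5529, -0.0505, 0.1294]
ee_rot: [-3.139, 0.001, 1.447]
force: [-0.2, 0.4, 0.8]
grip_width: 0.532
```

Emit:
drive_tool --rows '[0,0,0,0,0,0,0,0,0,0,0,0]'

```text
t: 10.38
ee_pos: [0.5542, -0.0508, 0.132]
ee_rot: [3.141, 0.0, 1.445]
force: [0.4, -0.8, -0.1]
grip_width: 0.531
```

```bash
python3 - <<'E'
from h import *
plan(wf(0,.15,.1315),83.1); print(fu(env.observe()["ee_pos"]))
im=vision.grab_frame("side")[:,:,::-1]
o=(180,210)
cv2.imwrite(f"pics/a6.png",cv2.resize(im[o[0]:o[0]+150,o[1]:o[1]+160],None,fx=4,fy=4,interpolation=cv2.INTER_CUBIC))
E
```

```text
t 10.38 pos [ 0.5542 -0.0508  0.132 ] rpy [1.7998e+02 1.0000e-02 8.2810e+01] F [ 0.4 -0.8 -0.1] w 0.531
shift/10cm [-0.137 -0.003  0.005] turn/180 [ 0.0001  0.     -0.0016]
[  0.4 163.7]
```

View pics/a6.png

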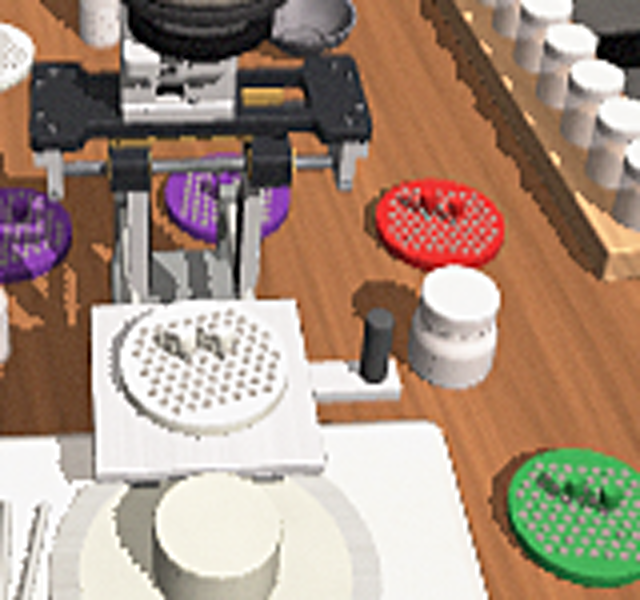

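Emit:
drive_tool --rows '[-0.03,0,0,0,0,0,-0.03,0,0,0,0,0,-0.03,0,0,0,0,0,-0.02,0,0,0,0,0,-0.02,0,0,0,0,0]'

```text
t: 10.85
ee_pos: [0.5523, -0.0637, 0.1317]
ee_rot: [3.141, -0.0, 1.444]
force: [0.7, -0.0, 0.6]
grip_width: 0.532
```

Emit:
drive_tool --rows '[-0.02,0,0,0,0,0,-0.02,0,0,0,0,0,-0.02,0,0,0,0,0,-0.02,0,0,0,0,0,-0.02,0,0,0,0,0]'

```text
t: 11.27
ee_pos: [0.5511, -0.0733, 0.1315]
ee_rot: [3.141, -0.0, 1.445]
force: [0.2, 1.1, 0.7]
grip_width: 0.53
```

Emit:
drive_tool --rows '[-0.02,0,0,0,0,0,-0.02,0,0,0,0,0,-0.02,0,0,0,0,0,-0.02,0,0,0,0,0,-0.02,0,0,0,0,0]'

```text
t: 11.68
ee_pos: [0.5497, -0.0833, 0.1315]
ee_rot: [-3.141, 0.0, 1.444]
force: [0.9, 2.4, 0.4]
grip_width: 0.524
```

```bash
cat > look.py <<'E'
import sys
from h import *
s=env.observe();print("t",round(s["t"],2),fu(s["ee_pos"]),np.round(s["ee_pos"],4),np.round(np.degrees(s["ee_rot"]),2),"F",np.round(s["force"],1))
im=vision.grab_frame("side")[:,:,::-1]
o=(180,210)
cv2.imwrite(f"pics/{sys.argv[1]}.png",cv2.resize(im[o[0]:o[0]+150,o[1]:o[1]+160],None,fx=4,fy=4,interpolation=cv2.INTER_CUBIC))
E
python3 look.py a7
```

```text
t 11.68 [ -0.2 130.8] [ 0.5497 -0.0833  0.1315] [-179.99    0.     82.76] F [0.9 2.4 0.4]
```

View pics/a7.png

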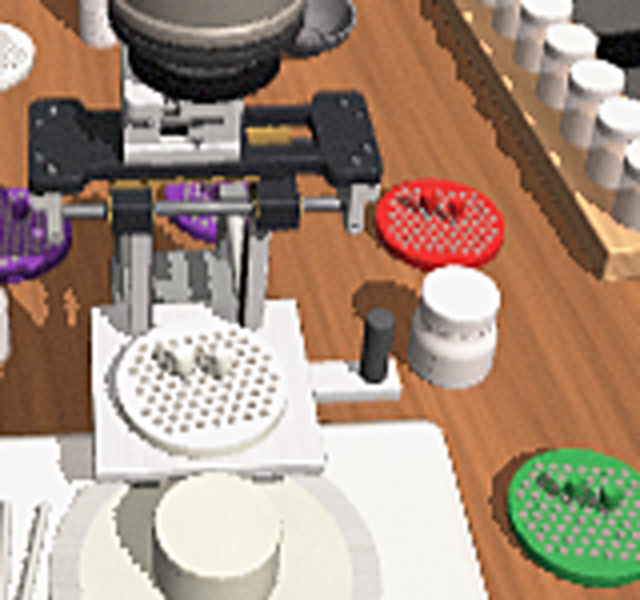

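Emit:
drive_tool --rows '[-0.025,0,0,0,0,0,-0.025,0,0,0,0,0,-0.025,0,0,0,0,0,-0.025,0,0,0,0,0,-0.025,0,0,0,0,0]'

```text
t: 12.15
ee_pos: [0.5481, -0.0958, 0.1315]
ee_rot: [-3.141, -0.0, 1.444]
force: [0.3, 3.5, -0.6]
grip_width: 0.533
```

Emit:
drive_tool --rows '[-0.02,0.005,0,0,0,0,-0.02,0,0,0,0,0,-0.02,0,0,0,0,0,-0.02,0,0,0,0,0,-0.02,0,0,0,0,0]'

```text
t: 12.57
ee_pos: [0.5474, -0.1058, 0.1315]
ee_rot: [-3.142, 0.0, 1.444]
force: [0.7, 1.8, 1.0]
grip_width: 0.528
```

```bash
python3 look.py a8
```

```text
t 12.57 [  0.2 108.2] [ 0.5474 -0.1058  0.1315] [-180.      0.     82.76] F [0.7 1.8 1. ]
```

View pics/a8.png

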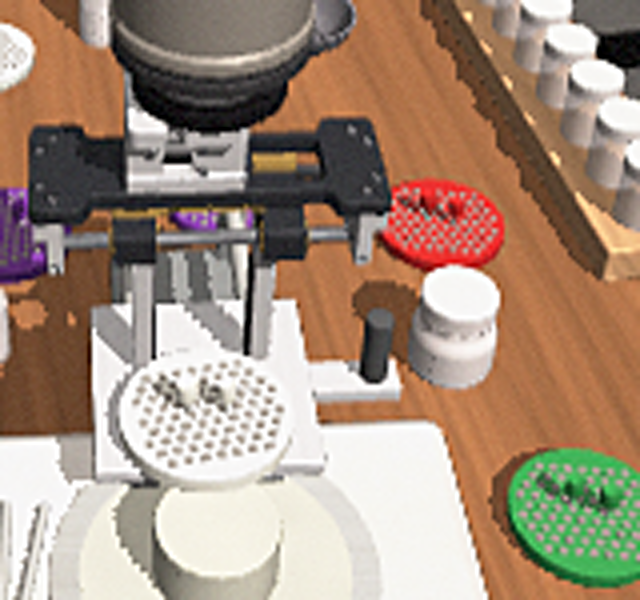

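Emit:
drive_tool --rows '[-0.02,0,0,0,0,0,-0.02,0,0,0,0,0,-0.02,0,0,0,0,0,-0.02,0,0,0,0,0,-0.02,0,0,0,0,0]'

```text
t: 13.03
ee_pos: [0.5461, -0.1157, 0.1315]
ee_rot: [-3.142, 0.0, 1.444]
force: [0.3, 1.8, 1.7]
grip_width: 0.537
```

Emit:
drive_tool --rows '[-0.02,0,0,0,0,0,-0.02,0,0,0,0,0,-0.02,0,0,0,0,0,-0.02,0,0,0,0,0,-0.02,0,0,0,0,0]'

```text
t: 13.45
ee_pos: [0.5449, -0.1256, 0.1315]
ee_rot: [-3.142, 0.0, 1.444]
force: [0.4, 2.4, 1.0]
grip_width: 0.532
```

Emit:
drive_tool --rows '[-0.02,0,0,0,0,0,-0.02,0,0,0,0,0,-0.02,0,0,0,0,0,-0.02,0,0,0,0,0,-0.02,0,0,0,0,0]'

```text
t: 13.87
ee_pos: [0.5436, -0.1355, 0.1315]
ee_rot: [-3.142, 0.0, 1.444]
force: [0.8, 1.0, 0.2]
grip_width: 0.529
```

Emit:
drive_tool --rows '[-0.02,0,0,0,0,0,-0.02,0,0,0,0,0,-0.02,0,0,0,0,0,-0.02,0,0,0,0,0,-0.02,0,0,0,0,0]'

```text
t: 14.28
ee_pos: [0.5424, -0.1454, 0.1316]
ee_rot: [3.141, -0.0, 1.444]
force: [1.3, 2.9, 1.4]
grip_width: 0.527
```

```bash
python3 look.py a9
```

```text
t 14.28 [ 0.  68.3] [ 0.5424 -0.1454  0.1316] [ 1.7999e+02 -1.0000e-02  8.2760e+01] F [1.3 2.9 1.4]
```

View pics/a9.png

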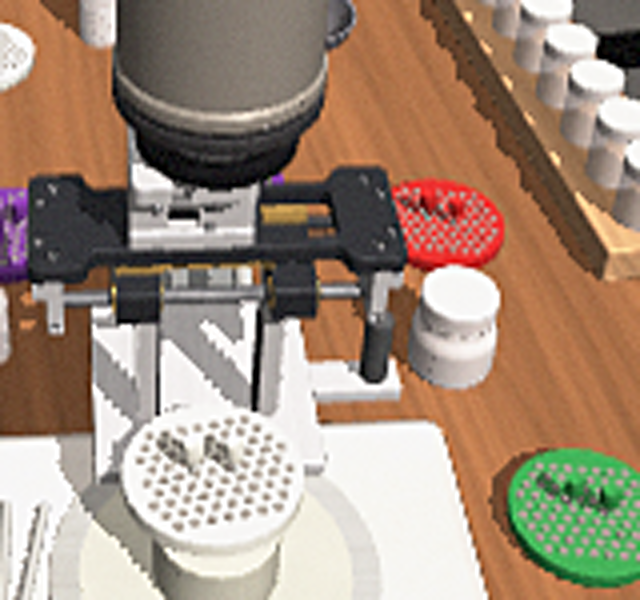

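Emit:
drive_tool --rows '[-0.02,0,0,0,0,0,-0.02,0,0,0,0,0,-0.02,0,0,0,0,0,-0.02,0,0,0,0,0,-0.02,0,0,0,0,0]'

```text
t: 14.75
ee_pos: [0.5412, -0.1552, 0.1315]
ee_rot: [3.142, -0.0, 1.444]
force: [-0.0, 5.0, 4.7]
grip_width: 0.533
```

Emit:
drive_tool --rows '[-0.02,0,0,0,0,0,-0.01,0,0,0,0,0,-0.01,0,0,0,0,0,0,0,0,0,0,0]'

```text
t: 15.08
ee_pos: [0.5407, -0.1593, 0.1316]
ee_rot: [3.141, -0.0, 1.444]
force: [1.6, 4.5, 4.9]
grip_width: 0.528
```

```bash
python3 look.py b1
cat > fit.py <<'E'
from h import *
from scipy.ndimage import map_coordinates,gaussian_filter
def score(g,n,c,r,z,a,sgn):
    def samp(rr):
        pts=np.array([proj(n,[c[0]+rr*np.cos(t),c[1]+rr*np.sin(t),z]) for t in a])
        return map_coordinates(g,[pts[:,1],pts[:,0]],order=1)
    d=samp(r-.0025)-samp(r+.0025)
    return np.mean(np.clip(d*sgn,-15,25))
def fit(img,n,c0,r,z,sgn=1,a=None,span=.008):
    g=gaussian_filter(cv2.cvtColor(img,cv2.COLOR_BGR2GRAY).astype(float),.6)
    a=np.linspace(0,2*np.pi,90,endpoint=False) if a is None else a
    c=np.array(c0)
    for st in (.001,.00025):
        k=np.arange(-span/st if st==.001 else -6,(span/st if st==.001 else 6)+1)*st
        S=[(score(g,n,(c[0]+i,c[1]+j),r,z,a,sgn),i,j) for i in k for j in k]
        m=max(S);c=c+np.array(m[1:])
    return c,m[0]
if __name__=="__main__":
    s=cv2.imread("pics/side0.png");t=cv2.imread("pics/top0.png")
    for n,im in(("side",s),("top",t)):
        print(n,"ped",fit(im,n,(.5342,-.2145),.032,.115),"tray0",fit(im,n,(.556,-.057),.046,.1255))
    im=vision.grab_frame("side")[:,:,::-1].copy()
    c,m=fit(im,"side",(.534,-.21),.046,.127);print("tray now",c,m)
    for (q,r,z,col) in((c,.046,.127,(0,0,255)),((.5346,-.2162),.032,.115,(255,0,0))):
        for tt in np.linspace(0,2*np.pi,200):
            p=(proj("side",[q[0]+r*np.cos(tt),q[1]+r*np.sin(tt),z])-[210,220]+.5)*6-.5
            if col: 
                if 'big' not in globals(): big=cv2.resize(im[220:320,210:330],None,fx=6,fy=6,interpolation=cv2.INTER_CUBIC)
                cv2.circle(big,(int(p[0]),int(p[1])),1,col,-1)
    cv2.imwrite("pics/b1f.png",big)
E
python3 fit.py
```

```text
t 15.08 [ 0.  54.3] [ 0.5407 -0.1593  0.1316] [ 1.7998e+02 -1.0000e-02  8.2760e+01] F [1.6 4.5 4.9]Traceback (most recent call last):
  File "fit.py", line 21, in <module>
    print(n,"ped",fit(im,n,(.5342,-.2145),.032,.115),"tray0",fit(im,n,(.556,-.057),.046,.1255))
                  ~~~^^^^^^^^^^^^^^^^^^^^^^^^^^^^^^^
  File "fit.py", line 15, in fit
    S=[(score(g,n,(c[0]+i,c[1]+j),r,z,a,sgn),i,j) for i in k for j in k]
        ~~~~~^^^^^^^^^^^^^^^^^^^^^^^^^^^^^^^
  File "fit.py", line 7, in score
    d=samp(r-.0025)-samp(r+.0025)
                    ~~~~^^^^^^^^^
  File "fit.py", line 5, in samp
    pts=np.array([proj(n,[c[0]+rr*np.cos(t),c[1]+rr*np.sin(t),z]) for t in a])
                  ~~~~^^^^^^^^^^^^^^^^^^^^^^^^^^^^^^^^^^^^^^^^^^^
  File "h.py", line 11, in proj
    c=vision.calibration(n);K=c["intrinsics"];T=c["world_from_camera"]
ValueError: time passes only in moves, steps and waits
```

```bash
sed -i 's/vision.calibration(n)/cal(n)/g' h.py; sed -i '2a import functools\n@functools.lru_cache(None)\ndef cal(n): return vision.calibration(n)' h.py
time python3 fit.py
```

```text
side ped (array([ 0.53295, -0.21375]), np.float64(19.467356406635414)) tray0 (array([ 0.5545 , -0.05825]), np.float64(19.618742209865328))
top ped (array([ 0.53445, -0.21375]), np.float64(15.221061068935335)) tray0 (array([ 0.55625, -0.0595 ]), np.float64(9.295448644042738))
tray now [ 0.53425 -0.20525] 20.745669877024657
real	0m11.668s
user	0m8.901s
sys	0m0.124s
```

View pics/b1f.png

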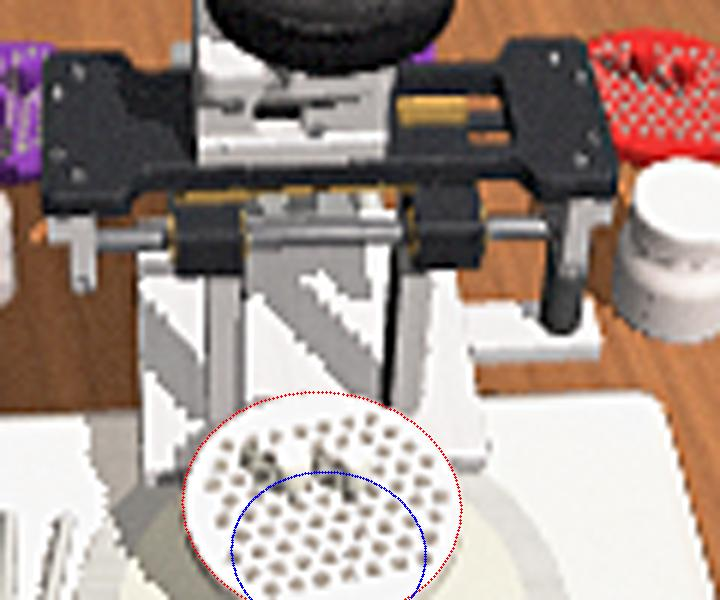

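View pics/b1.png

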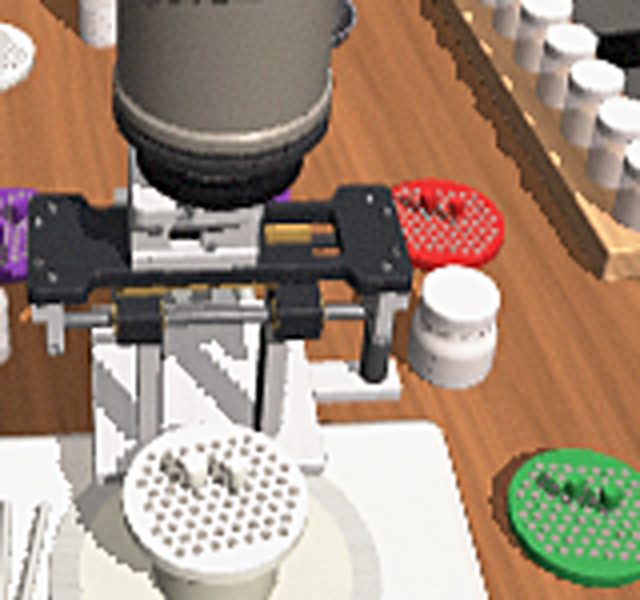

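The circle fit puts the tray about 8 mm short of the pedestal axis and centred sideways. An upward load of about 5 N is held in the finger contact, so I'll back off slightly, rise 1.5 mm and push again.

Emit:
drive_tool --rows '[0.01,0,0,0,0,0,0.02,0,0,0,0,0,0.02,0,-0.01,0,0,0,0,0,-0.005,0,0,0,0,0,0,0,0,0]'

```text
t: 15.6
ee_pos: [0.5412, -0.1541, 0.133]
ee_rot: [-3.141, 0.0, 1.445]
force: [-0.5, -0.4, -1.1]
grip_width: 0.527
```

```bash
python3 fit.py | tail -1;python3 look.py b2
```

```text
tray now [ 0.5345  -0.20525] 20.22622456390348
t 15.65 [-0.1 59.4] [ 0.5412 -0.1542  0.133 ] [-1.800e+02  1.000e-02  8.277e+01] F [-0.1  0.2  0.1]
```

View pics/b1f.png

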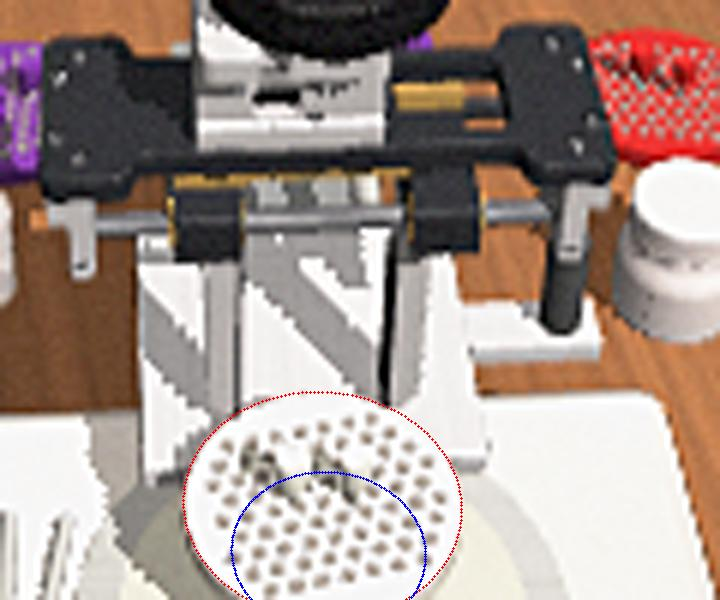

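Emit:
drive_tool --rows '[-0.02,0,0,0,0,0,-0.02,0,0,0,0,0,-0.02,0,0,0,0,0,-0.015,0,0,0,0,0,-0.015,0,0,0,0,0]'

```text
t: 16.12
ee_pos: [0.5401, -0.1632, 0.133]
ee_rot: [-3.141, -0.0, 1.444]
force: [0.4, 1.2, 0.0]
grip_width: 0.529
```

Emit:
drive_tool --rows '[-0.01,-0.002,0,0,0,0,-0.01,0,0,0,0,0,0,0,0,0,0,0]'

```text
t: 16.37
ee_pos: [0.5396, -0.1653, 0.133]
ee_rot: [-3.142, 0.0, 1.444]
force: [0.2, 0.5, 0.5]
grip_width: 0.528
```

```bash
sed -i 's/(.534,-.21),.046/(.534,-.213),.046/;s/(.5346,-.2162),.032/(.53295,-.21375),.032/' fit.py; python3 fit.py | tail -1;python3 look.py b3
```

```text
tray now [ 0.533   -0.21175] 21.094285004020666
t 16.42 [-0.4 48.3] [ 0.5396 -0.1652  0.133 ] [-1.800e+02  1.000e-02  8.275e+01] F [ 0.1  0.9 -0.7]
```

View pics/b1f.png

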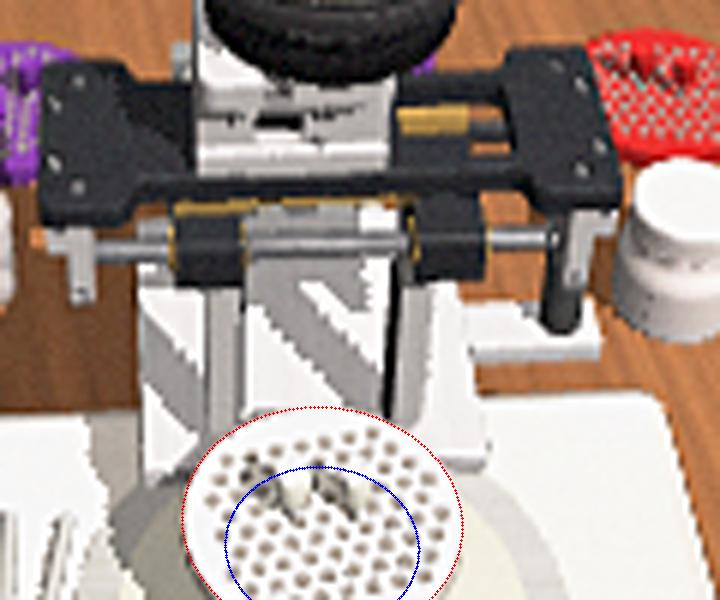

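Emit:
drive_tool --rows '[-0.01,0,0,0,0,0,-0.009,0,0,0,0,0,0,0,0,0,0,0]'

```text
t: 16.72
ee_pos: [0.5394, -0.1671, 0.133]
ee_rot: [-3.142, 0.0, 1.444]
force: [0.1, 2.0, -0.1]
grip_width: 0.526
```

Emit:
drive_tool --rows '[0.02,0,0,0,0,0,0.05,0,0,0,0,0,0.08,0,0,0,0,0,0.08,0,0,0,0,0,0,0,0,0,0,0]'

```text
t: 17.13
ee_pos: [0.5427, -0.1418, 0.1328]
ee_rot: [-3.141, -0.001, 1.447]
force: [1.0, 0.3, 0.2]
grip_width: 0.532
```

```bash
python3 fit.py | tail -1;python3 look.py b4
```

```text
tray now [ 0.533   -0.21375] 18.603341949322846
t 17.18 [-0.1 71. ] [ 0.5426 -0.1427  0.1329] [-1.7999e+02 -1.0000e-02  8.2880e+01] F [-0.1 -0.2 -0.1]
```

View pics/b4.png

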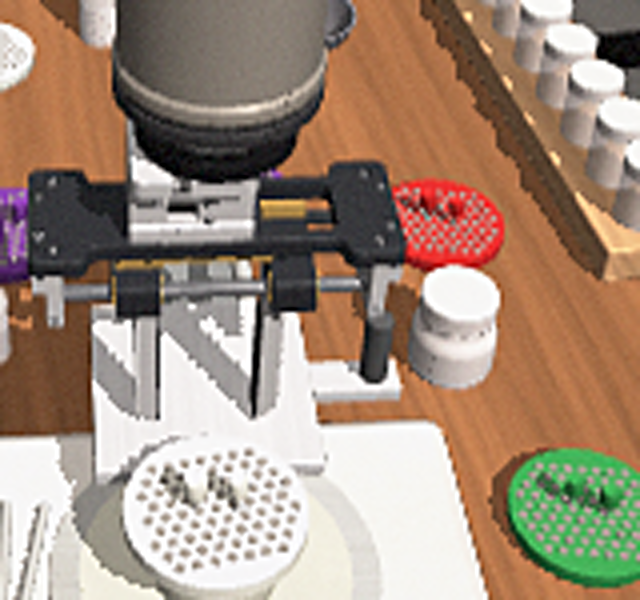

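The fit now has the tray at (0.533,-0.2138), the same as the pedestal fit. Now I'll go back to the handle.

Emit:
drive_tool --rows '[0,0,-0.15,0,0,0,0,0,-0.25,0,0,0,0,0,-0.25,0,0,0,0,0,-0.15,0,0,-0.036,0,0,-0.07,0,0,-0.036]'

```text
t: 17.65
ee_pos: [0.5431, -0.1447, 0.2222]
ee_rot: [3.139, 0.001, 1.675]
force: [-0.3, -0.9, -0.3]
grip_width: 0.53
```

Emit:
drive_tool --rows '[0,0,0,0,0,-0.038,0,0,0,0,0,-0.038,0,0,0,0,0,-0.038,0,0,0,0,0,-0.038,0,0,0,0,0,-0.038]'

```text
t: 18.07
ee_pos: [0.5422, -0.1444, 0.2201]
ee_rot: [-3.142, 0.0, 2.273]
force: [-0.1, -0.0, 0.8]
grip_width: 0.53
```

Emit:
drive_tool --rows '[0,0,0,0,0,-0.038,0,0,0,0,0,-0.038,0,0,0,0,0,-0.038,0,0,0,0,0,-0.038,0,0,0,0,0,-0.038]'

```text
t: 18.48
ee_pos: [0.5422, -0.1445, 0.22]
ee_rot: [-3.141, -0.0, 2.87]
force: [-0.8, -0.7, -0.7]
grip_width: 0.531
```

Emit:
drive_tool --rows '[0,0,0,0,0,-0.03,0,0,0,0,0,-0.02,0,0,0,0,0,0]'

```text
t: 18.73
ee_pos: [0.5422, -0.1445, 0.22]
ee_rot: [-3.142, 0.0, 3.024]
force: [-0.6, 0.5, -0.5]
grip_width: 0.531
```

```bash
python3 -c "
from h import *
plan([.6399,-.1305,.1325],173.1)"; python3 look.py b5
```

```text
t 18.73 pos [ 0.5422 -0.1445  0.22  ] rpy [-180.      0.    173.28] F [-0.6  0.5 -0.5] w 0.531
shift/10cm [-0.954  0.254  0.875] turn/180 [-0.     0.     0.001]
t 18.73 [-0.3 69.1] [ 0.5422 -0.1445  0.22  ] [-180.      0.    173.28] F [-0.6  0.5 -0.5]
```

View pics/b5.png

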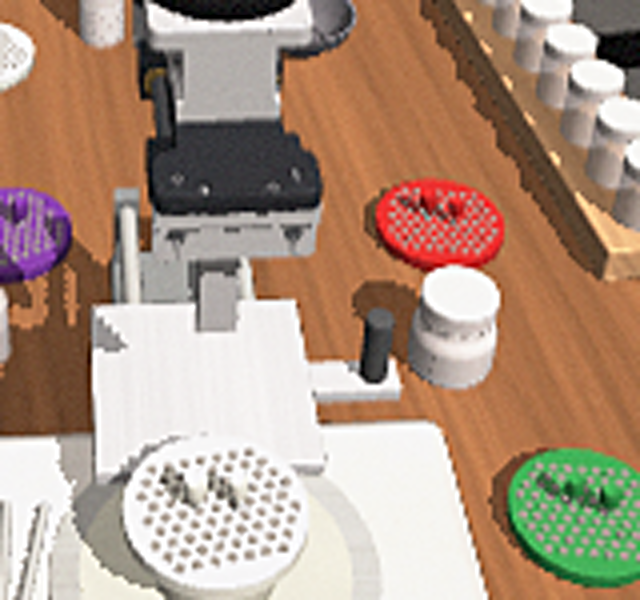

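Emit:
drive_tool --rows '[-0.15,0.04,0,0,0,0,-0.25,0.07,0,0,0,0,-0.25,0.07,0,0,0,0,-0.2,0.05,0,0,0,0,-0.1,0.025,0,0,0,0]'

```text
t: 19.2
ee_pos: [0.6417, -0.1294, 0.2195]
ee_rot: [-3.141, 0.0, 3.02]
force: [-1.3, 0.2, 0.3]
grip_width: 0.528
```

Emit:
drive_tool --rows '[0,0,0,0,0,0,0,0,0.2,0,0,0,0,0,0.25,0,0,0,0,0,0.25,0,0,0,0,0,0.17,0,0,0]'

```text
t: 19.62
ee_pos: [0.6378, -0.1305, 0.1312]
ee_rot: [-3.141, -0.002, 3.019]
force: [0.8, -0.8, -0.5]
grip_width: 0.529
```

Emit:
drive_tool --rows '[0,0,0,0,0,0,0,0,0,0,0,0,0,0,0,0,0,0,0,0,0,0,0,0,0,0,0,0,0,0]' --fingers -1 --force 20

```text
t: 20.03
ee_pos: [0.6402, -0.1303, 0.1344]
ee_rot: [3.141, 0.002, 3.021]
force: [0.5, 0.1, 0.0]
grip_width: 0.212
```

Emit:
drive_tool --rows '[0,0,0,0,0,0,0,0,0,0,0,0,0,0,0,0,0,0]'

```text
t: 20.28
ee_pos: [0.6402, -0.1302, 0.1341]
ee_rot: [3.141, 0.001, 3.021]
force: [-1.1, 1.4, 7.8]
grip_width: 0.166
```

```bash
python3 -c "
from h import *
plan(np.r_[np.array([.6399,-.1303])+.075*FY,.1325],173.1)"; python3 look.py b6
```

```text
t 20.28 pos [ 0.6402 -0.1302  0.1341] rpy [1.7999e+02 8.0000e-02 1.7312e+02] F [-1.1  1.4  7.8] w 0.166
shift/10cm [0.002 0.749 0.016] turn/180 [0.0001 0.0004 0.0001]
t 20.28 [95.2 95.1] [ 0.6402 -0.1302  0.1341] [1.7999e+02 8.0000e-02 1.7312e+02] F [-1.1  1.4  7.8]
```

View pics/b6.png

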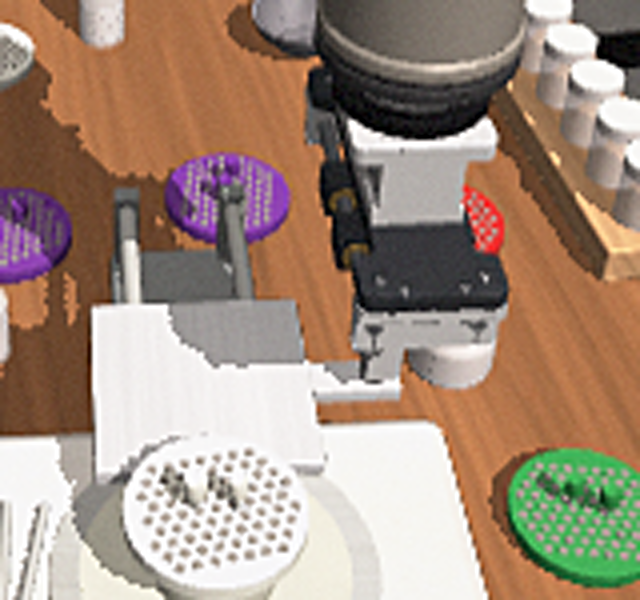

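Emit:
drive_tool --rows '[0,0,-0.015,0,0,0,0,0.01,0,0,0,0,0,0.02,0,0,0,0,0,0.03,0,0,0,0,0,0.03,0,0,0,0]'

```text
t: 20.75
ee_pos: [0.6411, -0.1216, 0.1342]
ee_rot: [-3.141, 0.001, 3.021]
force: [6.0, -2.7, -10.7]
grip_width: 0.162
```

```bash
python3 look.py b7; python3 fit.py | tail -1
```

```text
t 20.75 [ 95.1 103.8] [ 0.6411 -0.1216  0.1342] [-1.7995e+02  4.0000e-02  1.7310e+02] F [  6.   -2.7 -10.7]
tray now [ 0.53325 -0.2135 ] 19.081235799514765
```

Emit:
drive_tool --rows '[0,0.04,0,0,0,0,0,0.04,0,0,0,0,0,0.05,0,0,0,0,0,0.05,0,0,0,0,0,0.05,0,0,0,0]'

```text
t: 21.27
ee_pos: [0.6439, -0.0987, 0.1343]
ee_rot: [-3.141, 0.001, 3.021]
force: [5.5, -2.4, -10.1]
grip_width: 0.166
```

Emit:
drive_tool --rows '[0,0.05,0,0,0,0,0,0.05,0,0,0,0,0,0.05,0,0,0,0,0,0.05,0,0,0,0,0,0.05,0,0,0,0]'

```text
t: 21.68
ee_pos: [0.6468, -0.0739, 0.1342]
ee_rot: [-3.141, 0.001, 3.021]
force: [6.8, -2.6, -10.7]
grip_width: 0.169
```

Emit:
drive_tool --rows '[0,0.04,0,0,0,0,0,0.03,0,0,0,0,0,0.02,0,0,0,0,0,0.015,0,0,0,0,0,0.01,0,0,0,0]'

```text
t: 22.1
ee_pos: [0.6482, -0.0624, 0.1342]
ee_rot: [-3.141, 0.001, 3.022]
force: [5.7, -3.4, -9.8]
grip_width: 0.164
```

Emit:
drive_tool --rows '[0,0.015,0.008,0,0,0,0,0.015,0,0,0,0,0,0.01,0,0,0,0,0,0.01,0,0,0,0,0,0.01,0,0,0,0]'

```text
t: 22.52
ee_pos: [0.649, -0.0563, 0.1341]
ee_rot: [-3.142, 0.001, 3.021]
force: [2.0, -1.2, 2.3]
grip_width: 0.167
```

Emit:
drive_tool --rows '[0,0.01,0,0,0,0,0,0.01,0,0,0,0]'

```text
t: 22.68
ee_pos: [0.6491, -0.0556, 0.1341]
ee_rot: [-3.14, 0.001, 3.021]
force: [1.3, -12.0, 3.5]
grip_width: 0.165
```

Emit:
drive_tool --rows '[0,0.01,0,0,0,0,0,0,0,0,0,0]'

```text
t: 22.85
ee_pos: [0.6491, -0.0556, 0.1341]
ee_rot: [-3.139, 0.001, 3.02]
force: [1.7, -11.1, 5.0]
grip_width: 0.165
```

Emit:
drive_tool --rows '[0,0,0,0,0,0,0,0,0,0,0,0,0,0,0,0,0,0,0,0,0,0,0,0,0,0,0,0,0,0]' --fingers 0.06

```text
t: 23.27
ee_pos: [0.6488, -0.0528, 0.1335]
ee_rot: [3.141, -0.001, 3.022]
force: [-0.4, -0.8, 0.5]
grip_width: 0.485
```

Emit:
drive_tool --rows '[0,0,-0.15,0,0,0,0,0,-0.25,0,0,0,0,0,-0.3,0,0,0,0,0,-0.3,0,0,0,0,0,-0.15,0,0,0]'

```text
t: 23.68
ee_pos: [0.6499, -0.0533, 0.2522]
ee_rot: [3.141, 0.003, 3.022]
force: [-0.2, 0.4, 0.6]
grip_width: 0.528
```

Emit:
drive_tool --rows '[0.2,0.35,0,0,0,0,0.2,0.35,0,0,0,0,0.2,0.35,0,0,0,0,0.2,0.35,0,0,0,0,0.2,0.35,0,0,0,0]'

```text
t: 24.1
ee_pos: [0.5695, 0.1342, 0.2488]
ee_rot: [3.141, -0.0, 3.022]
force: [0.9, -0.0, -0.5]
grip_width: 0.534
```

Emit:
drive_tool --rows '[0.2,0.3,0,0,0,0,0.2,0.3,0,0,0,0,0.2,0.3,0,0,0,0,0.1,0.2,0,0,0,0,0,0,0,0,0,0]'

```text
t: 24.52
ee_pos: [0.5118, 0.2555, 0.2485]
ee_rot: [3.14, -0.001, 3.028]
force: [0.0, 1.2, 0.1]
grip_width: 0.526
```

```bash
cat > fin.py <<'E'
from fit import *
for n in("top","side"):
    im=vision.grab_frame(n)[:,:,::-1].copy();cv2.imwrite(f"pics/fin_{n}.png",im)
    c0=(.53295,-.21375) if n=="side" else (.53445,-.21375)
    c,m=fit(im,n,c0,.046,.127);print(n,c,m,"off mm",1000*(c-c0))
    o=(150,280) if n=="top" else (210,190)
    cv2.imwrite(f"pics/finc_{n}.png",cv2.resize(im[o[0]:o[0]+140,o[1]:o[1]+180],None,fx=4,fy=4,interpolation=cv2.INTER_CUBIC))
E
python3 fin.py
```

```text
top [ 0.53495 -0.2155 ] 15.084567332400058 off mm [ 0.5  -1.75]
side [ 0.5332 -0.2125] 23.053338498103845 off mm [0.25 1.25]
```

View pics/finc_top.png

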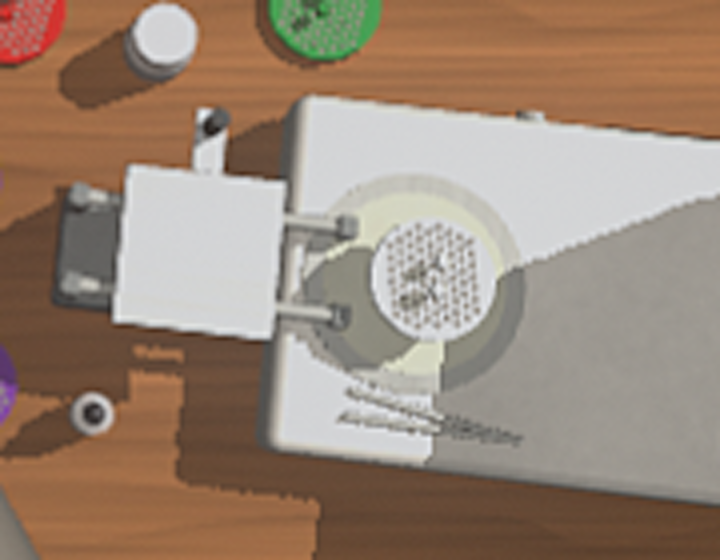

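View pics/finc_side.png

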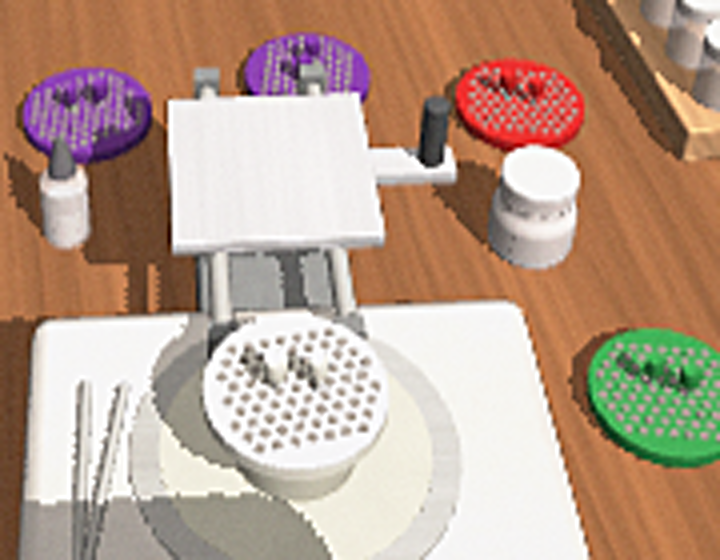

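The top crop shows the platform fully out, the tray on the pedestal at about (432,280) and the tweezers, bottle and jar where they were. In the side crop the tray sits level with its crowns upright. The two cameras put the tray off centre by -1.75 mm and +1.25 mm along y, averaging about 0, which agrees with the push distance. Handing in.

```bash
python3 -c "
from cell import env,order
print(env.observe()['t'],env.observe()['force']); print(order.hand_in())"
```

```text
24.6167 [-0.04238965 -0.31198482  0.83749598]
the job is handed in; nothing more can be done
None
```

The furnace is loaded: the tray sits level and centred on the pedestal, and the platform is fully back out. I handed the job in at about 25 s of the 69 s allowed, with the gripper clear of everything.

- **Platform in:** I gripped the handle post and pushed the platform until it met its stop, then let go. It had started about 17 mm in from fully back.
- **Tray across:** I slid the tray over with two spread fingers on its rim, never lifting it and never touching the crowns. About 8 mm short of centre, the tray was pushing up on the fingers with about 5 N. I backed off, rose 1.5 mm and finished the push at 2 N or less.
- **Platform out:** I gripped the handle again and pulled the platform 75 mm, until the force rose at its back stop.

**Last checks:**
- **Tray centring:** the two cameras disagree slightly about the tray along the rails: the top view puts it 1.75 mm towards the furnace head and the side view 1.25 mm the other way. Their average is near zero, and the distance I pushed the tray agrees with that. Across the rails both views put it within about 0.5 mm of centre.
- **Surroundings:** in the close-up views of the furnace area, the tweezers, small dropper bottle and jar had not moved. I did not compare the items farther out on the bench before and after.
- **Forces:** the wrist force readings after each move stayed below about 15 N.

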